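# Find the switch key left latched on by touch and press it off

### The arm

A 6-joint arm with a two-finger parallel gripper is mounted at the origin on the work surface; the furniture and walls round the work are solid. World frame = base frame: x ahead of the robot, y to its left, z up, the work surface at z = 0. Lengths are in mm, angles in rad, forces in N, time in s.
With the tool pointing down it reaches from about 275 to 975 mm from the base axis. Payload 8.4 kg.
Tool frame: the origin (TCP) lies on the front face of the gripper's body, between the roots of the fingers; the fingertips stand 88 mm ahead of it and the grasp point (between the pads) lies 69 mm ahead of it; z points along the fingers, y is the line along which they close (so a half turn about z gives the same grasp; the last joint's range is limited). The gripper opens to 92 mm and grips with 3 to 60 N. Pads are 20 mm wide; open, the fingers measure 128 mm over their backs; the gripper's body (75 mm by 189 mm) begins 69 mm behind the grasp point.
Start: joints at [-0.002, 0.353, 1.633, -0, 1.155, -0.002], TCP at [625.003, -0, 302.683] pointing down, gripper open.
Joint ranges: [-2.63, 2.63], [-0.92, 2.1], [0.06, 2.66], [-1.3, 4.44], [0, 2.69], [-3.02, 3.02]. Speed limits (rad/s): [2.22, 2.22, 2.79, 3.14, 3.14, 3.14].

### API

Orientations are given as [roll, pitch, yaw] about the fixed x, y, z axes, in that order (R = Rz(yaw) Ry(pitch) Rx(roll)).
In Python, from rig import env gives the robot as it stands. The module is installed in compiled form; this text tells all that it offers. Calls block until the motion is done:
- env.movep(position, orientation): joint-space move of the TCP to a pose.
- env.servo_line(position, orientation=None, rate=150, f_stop=None): straight line of the TCP; orientation=None keeps the orientation; rate is the mean speed in mm/s. With f_stop (N) it stops when the force on the tool has changed by that much, and returns True; else False.
- env.goto_joints(angles): joint-space move.
- env.command_gripper(opening, grasp_force=None): finger opening in mm; grasp_force is the grip in N (None keeps the last); returns when the fingers have stopped.
- env.wait(seconds).
- env.solve_ik(position, orientation): joint angles nearest the present ones, or None.
- env.state(): the state.
- env.get_image(name): name is "scene" or "side" or "wrist"; returns a dict with "color" (400x640x3 uint8, red, green, blue), "fx", "fy", "cx", "cy" (pixels), "R" (3x3) and "t" (3): a world point X has camera coordinates R X + t; the wrist camera has in their place "tool_from_camera" (4x4, takes a point from camera to tool coordinates, whose origin is the TCP and whose axes are the flange's). Camera axes: x right, y down, z forward; pixel columns grow to the right and rows downward; lengths in mm; the calibration is good to about 2 mm. The wrist camera is an equidistant fisheye: a pixel r from the principal point sees the ray r / f radians off the axis. A picture is of the moment at which its call begins: read the wrist's pose just before it. There is no depth.
A pose or a line that the arm cannot do raises env.MotionError and nothing moves.
- env.close_job(): hands the job in; it is judged then, once.
The state is a dict: "time": time; "q": joint angles; "joint_vel": joint speeds; "joint_efforts": joint torques, N m; "position": TCP position; "orientation": TCP orientation; "wrist_force": force on the tool from outside, world axes, zero at the start; "ft_torque": the same for the moment, N m; "opening": finger opening in mm; "grasp_force": force on a finger pad.
Only numpy, scipy, OpenCV 4.12 (cv2) and the standard library are available. Lean on these libraries where they do the work, as an engineer would, in place of code of your own. Each camera call takes 0.05 s, during which the arm holds its last target. There are 200 camera calls.

### The job

The supply has tripped and the pilot lamps are dark, but one of the four push-push keys on the bench switch box is still latched on, sitting slightly lower than the rest. With the fingertips tap all four keys lightly, one after the other from left to right as the robot sees them, to feel which one does not give and that it is the only one; then press that key right down and let it spring up, so that all four are up and nothing starts when the power returns. Switch no other key on and no key off before all four are tapped; do not grasp anything, and leave the things round the box where they are.

Things in the scene. Friction and masses are not known exactly. Their poses are not given: they have to be found in the camera images.
- switch_box: grey die-cast switch box, 98 (x) x 262 (y, without its feet) x 53 mm high, fixed to the bench. Origin: centre of its underside. x points away from the robot, y along the key row to the left, z up. Four identical black keys at x = -8 mm, y = +81 (key 1, left-most), +27, -27 and -81 mm (key 4, right-most), each in a bezel whose rim is at z = 57 mm
- key1_top (a point): centre of the top face of key1, the left-most key: black cap 34 mm (box x) by 28 mm (box y). The top is 70 mm above the bench when the key is up, about 64.6 mm when latched, 58.5 mm when pressed right down
- key1 (a joint): how far key1 is pressed down, m: 0 up (off), about 0.0054 latched (on), 0.0115 bottomed. Push-push: the spring needs about 0.9 N to start and 0.25 N more per mm (latched: over 2 N to move; bottomed: about 4 N). An up key let go before 8 mm returns, one pressed past 9.3 mm latches; the latched key pressed past 9.5 mm and let go springs right up
- key2_top (a point): centre of the top face of key2, the second key from the left: black cap 34 mm (box x) by 28 mm (box y). The top is 70 mm above the bench when the key is up, about 64.6 mm when latched, 58.5 mm when pressed right down
- key2 (a joint): how far key2 is pressed down, m: 0 up (off), about 0.0054 latched (on), 0.0115 bottomed. Works like key1
- key3_top (a point): centre of the top face of key3, the third key from the left: black cap 34 mm (box x) by 28 mm (box y). The top is 70 mm above the bench when the key is up, about 64.6 mm when latched, 58.5 mm when pressed right down
- key3 (a joint): how far key3 is pressed down, m: 0 up (off), about 0.0054 latched (on), 0.0115 bottomed. Works like key1
- key4_top (a point): centre of the top face of key4, the right-most key: black cap 34 mm (box x) by 28 mm (box y). The top is 70 mm above the bench when the key is up, about 64.6 mm when latched, 58.5 mm when pressed right down
- key4 (a joint): how far key4 is pressed down, m: 0 up (off), about 0.0054 latched (on), 0.0115 bottomed. Works like key1
- spool_tan: bystander: spool of tan thread, 38 mm across, 55 mm tall, standing, loose, near the box. Origin: centre of its underside; z up
- spool_blue: bystander: spool of blue thread, 36 mm across, 60 mm tall, standing, loose, near the box. Origin: centre of its underside; z up
- dye_bottle: bystander: white dye bottle with a white cap, 44 mm across, 95 mm tall, standing, loose, near the box. Origin: centre of its underside; z up
- tape_measure: bystander: yellow pocket tape measure, 62 x 84 x 31 mm, lying flat, loose, near the box. Origin: centre of its underside; z up
- beeswax: bystander: cake of beeswax, 37 x 53 x 20 mm, lying flat, loose, near the box. Origin: centre of its underside; z up
- binder_clip: bystander: black binder clip, 24 x 32 x 40 mm, standing, loose, near the box. Origin: centre of its underside; z up

How it is judged:
By the outcome, as a careful person would: the job done as asked, in the order asked, and still so for the second after the job is handed in, with the robot touching nothing.
It also fails if it takes over 48 s, if anything falls off the work surface, if the arm or the gripper's body presses on something with over 40 N, if the wrist force passes 120 N, or if a joint passes its speed limit or range.

## Working session

There is one attempt and no reset: what is moved stays moved. The work goes in short steps, each a Python script; the robot and the scene stay as the last script left them, time stands still between calls to the robot, and variables do not carry over. Pictures are saved under pics/ and viewed, at most 10 in all, crops included, and the job is handed in when it is done.

```bash
mkdir -p pics; python3 - <<'E'
from rig import env
import cv2,numpy as np
for n in("scene","wrist"):
    s=env.state(); d=env.get_image(n)
    cv2.imwrite(f"pics/{n}0.png",d["color"][:,:,::-1])
    print(n,{k:np.round(v,4).tolist() for k,v in d.items() if k!="color"})
print(s)
E
```

```text
scene {'fx': 364.6606, 'fy': 364.6606, 'cx': 322.2347, 'cy': 202.0159, 'R': [[0.5156, -0.8567, -0.0157], [-0.6074, -0.3526, -0.7118], [0.6043, 0.3766, -0.7022]], 't': [-234.98, 443.0218, 529.9455]}
wrist {'fx': 309.7069, 'fy': 309.7069, 'cx': 317.4257, 'cy': 204.9639, 'tool_from_camera': [[-0.0003, -0.9622, -0.2724, 77.6173], [1.0, -0.0003, -0.0, -0.4992], [-0.0001, -0.2724, 0.9622, -82.8437], [0.0, 0.0, 0.0, 1.0]]}
{'time': 0.05, 'q': array([-2.40133923e-03,  3.53645381e-01,  1.63410022e+00, -1.62586784e-05,
        1.15518983e+00, -2.39677117e-03]), 'joint_vel': array([-0.00051684,  0.00060304, -0.00149256, -0.00114171, -0.00096942,
       -0.00131486]), 'joint_efforts': array([ 8.48630098e-04, -5.95432055e+01, -3.35271299e+01,  7.01195444e-02,
        1.83488976e-02, -3.30393539e-05]), 'position': array([ 6.24643564e+02, -4.01511430e-03,  3.01979848e+02]), 'orientation': array([-3.14024984e+00,  1.16474064e-05,  1.57079834e+00]), 'wrist_force': array([0.32047533, 0.41947705, 0.54401586]), 'ft_torque': array([ 0.02759838,  0.05147489, -0.01102019]), 'grasp_force': 0.0, 'opening': 92.01635706336235}
```

View pics/scene0.png

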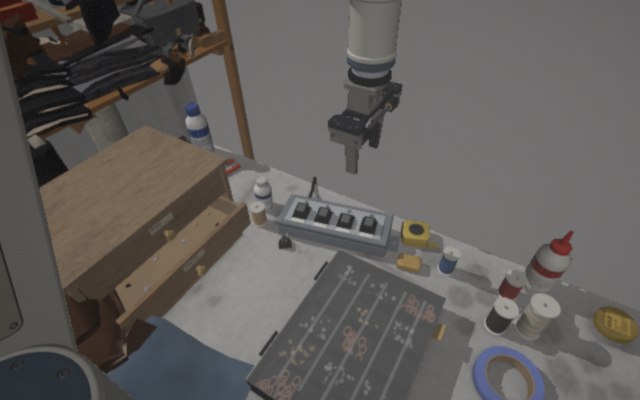

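View pics/wrist0.png

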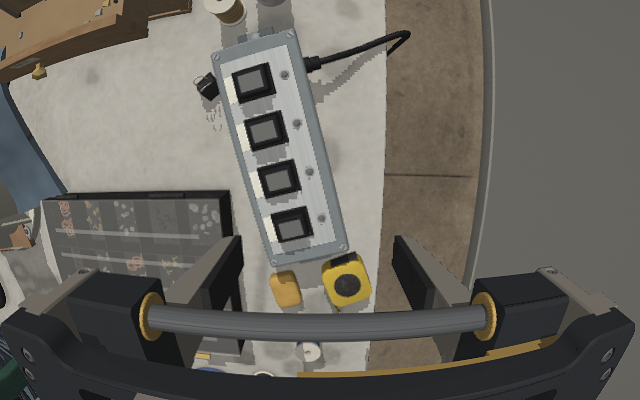

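The wrist view shows keys 1–4 at about (253,83), (266,131), (279,180) and (293,225), with the plug lead on the far side. The bystanders sit beside the box ends, clear of the keys.

```bash
cat >h.py <<'E'
from rig import env
import numpy as np, cv2
from scipy.spatial.transform import Rotation as Ro
KY=np.array([81,27,-27,-81.])
def back(d,s,px,z):
    out=[]
    R=Ro.from_euler('xyz',s["orientation"]).as_matrix(); T=d["tool_from_camera"]
    for u,v in px:
        a=np.array([u-d["cx"],v-d["cy"]])/d["fx"]; r=np.hypot(*a)
        ray=R@T[:3,:3]@np.r_[np.sin(r)*a/max(r,1e-9),np.cos(r)]; o=s["position"]+R@T[:3,3]
        out.append((o+ray*(z-o[2])/ray[2])[:2])
    return np.array(out)
def fit(P):
    # row direction (key4->key1 = box y), centre on the row
    c=P.mean(0); D=(KY[:,None]*(P-c)).sum(0)/(KY@KY); u=D/np.hypot(*D)
    yaw=np.arctan2(-u[0],u[1]); K=c+KY[:,None]*u
    return K,yaw,np.hypot(*D)
def shot(name):
    s=env.state(); d=env.get_image("wrist"); cv2.imwrite(f"pics/{name}.png",d["color"][:,:,::-1]); return s,d
E
python3 - <<'E'
from h import *
s,d=shot("w1")
P=back(d,s,[(253,83),(266,131),(279,180),(293,225)],69)
K,yaw,sc=fit(P); print(P.round(1),K.round(1),yaw,sc)
sd=env.get_image("scene")
for k in K:
    c=sd["R"]@np.r_[k,69]+sd["t"]; print((c[:2]/c[2]*sd["fx"]+[sd["cx"],sd["cy"]]).round())
env.command_gripper(0)
m=K[1:3].mean(0); env.movep([*m,88+130],[np.pi,0,np.pi/2+yaw])
s,d=shot("w2"); print(s["time"],s["position"],s["orientation"],s["opening"])
F=[env.state()["wrist_force"]]
for i in range(8): env.wait(.03); F.append(env.state()["wrist_force"])
print(np.round(F,2))
np.save("K.npy",K)
i=env.get_image("side"); cv2.imwrite("pics/s2.png",i["color"][:,:,::-1])
E
```

```text
[[558.6 116.8]
 [571.5  66.6]
 [583.8  15.2]
 [597.5 -34.4]] [[557.8 119.5]
 [571.2  67.2]
 [584.5  14.9]
 [597.9 -37.4]] 0.2500380711907202 0.9653469939597443
[301. 207.]
[323. 212.]
[345. 217.]
[368. 221.]
2.05 [578.67424446  41.08350357 218.72801292] [3.14082687e+00 4.07272027e-04 1.81940545e+00] 0.22788994558962933
[[ 1.   -0.06  0.08]
 [-0.14  0.13  0.21]
 [-0.13 -0.65  0.7 ]
 [-0.57  0.64 -0.33]
 [-0.07 -0.33 -0.31]
 [-0.08  0.6   0.11]
 [-0.25 -0.59 -1.18]
 [-0.91 -0.84  0.63]
 [-0.05  0.63  0.37]]
```

View pics/w2.png

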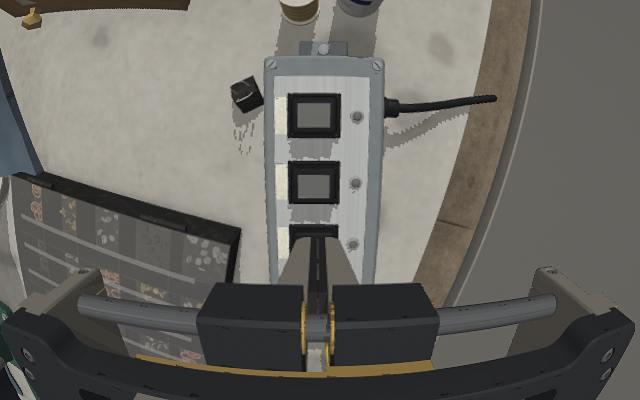

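View pics/s2.png

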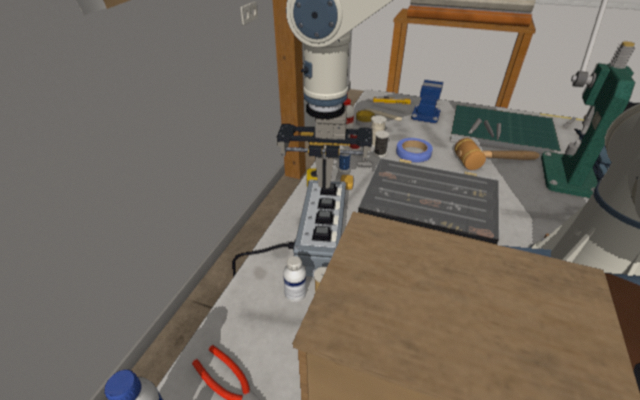

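The close view shows the box square with the tool, with cap tops at about (316.5,115) for key 1 and (316.5,184) for key 2. I'll check these against the first estimate.

```bash
python3 - <<'E'
from h import *
s=env.state(); d=env.get_image("wrist")
K=np.load("K.npy")
for z in(60,70): 
    P=back(d,s,[(316.5,115),(316.5,184)],z); print(P.round(1),np.hypot(*(P[0]-P[1])))
print(K.round(1),s["time"])
# refine segmentation of both pictures
for f in("w1","w2"):
    g=cv2.imread(f"pics/{f}.png")
    cv2.imwrite(f"pics/{f}c.png",cv2.resize(g[20:280,190:400],None,fx=2.3,fy=2.3,interpolation=cv2.INTER_CUBIC))
E
```

```text
[[557.9 119.2]
 [571.3  66.3]] 54.58606503785592
[[558.  119. ]
 [570.8  68.3]] 52.32735418775868
[[557.8 119.5]
 [571.2  67.2]
 [584.5  14.9]
 [597.9 -37.4]] 2.4167
```

View pics/w1c.png

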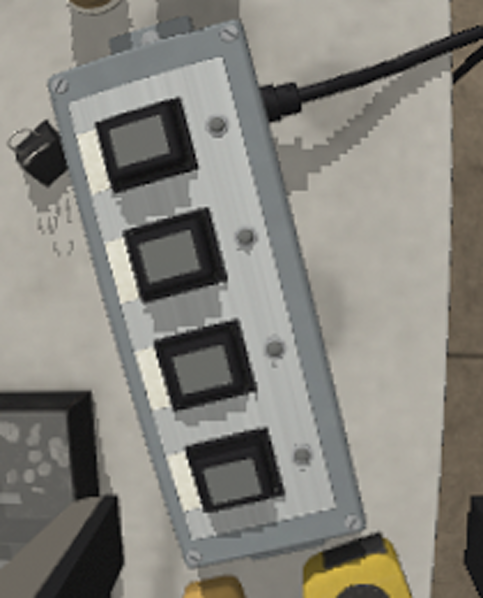

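```bash
cat >>h.py <<'E'
def read(n=12):
    a=[]
    for i in range(n):
        env.wait(.02); s=env.state(); a.append(np.r_[s["wrist_force"],s["position"]])
    return np.mean(a,0)
E
python3 - <<'E'
from h import *
s=env.state(); d=cv2.imread("pics/w1.png")
import types
d=env.get_image("wrist")
s0={"position":np.array([625.0,0,302.5]),"orientation":[np.pi,0,np.pi/2]}
K,yaw,sc=fit(back(d,s0,[(250.9,81.7),(265.7,130.4),(278.7,180),(290.9,228.7)],69.5))
print(K.round(1),yaw,sc); np.save("K.npy",K); np.save("yaw.npy",yaw)
if not .985<sc<1.02: raise SystemExit
O=[np.pi,0,np.pi/2+yaw]
env.movep([*K[0],88+80],O); b=read()
print("base",b.round(2),env.state()["time"])
for h in(72,70,68,67):
    env.servo_line([*K[0],88+h],O,rate=20); r=read(8)
    print(h,(r[:3]-b[:3]).round(2),r[3:].round(2))
    if r[2]-b[2]>1.1: break
s,d=shot("tap1"); print(env.state()["time"])
E
```

```text
[[558.  119.3]
 [570.9  66.9]
 [583.8  14.4]
 [596.6 -38. ]] 0.24054197066660538 0.9969945479473614
base [ 2.0000e-01 -1.7000e-01  9.0000e-02  5.5863e+02  1.1900e+02  1.6852e+02] 3.1833
72 [-0.16  0.05 -0.37] [558.05 119.33 159.98]
70 [-0.27  0.37  1.1 ] [558.05 119.35 158.04]
4.3
```

View pics/tap1.png

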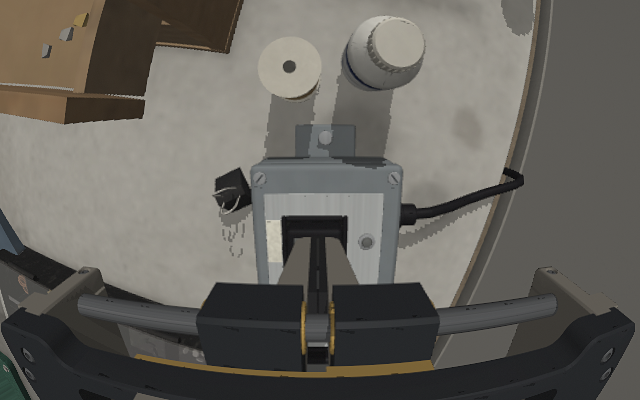

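The fingertips are centred in key 1's bezel at about (315,235) and touch at about 70 mm, so key 1 is up. I'll tap it for give and go on to the others.

```bash
python3 - <<'E'
from h import *
K=np.load("K.npy"); O=[np.pi,0,np.pi/2+float(np.load("yaw.npy"))]
for i in range(4):
    env.servo_line([*K[i],88+78],O,rate=40 if i==0 else 120) if i==0 else env.servo_line([*K[i],88+78],O,rate=100)
    env.wait(.2); b=read(10); print("key",i+1,b.round(2),"t",env.state()["time"])
    for h in(69,67,64.2,63.7):
        env.servo_line([*K[i],88+h],O,rate=25); env.wait(.1); r=read(16)
        print("  ",h,(r[:3]-b[:3]).round(2),round(r[5]-88,2))
        if h<=67 and r[2]-b[2]>1.0: break
    env.servo_line([*K[i],88+78],O,rate=40)
print(env.state()["time"])
E
```

```text
key 1 [ 6.0000e-02 -2.6000e-01  3.3000e-01  5.5795e+02  1.1929e+02  1.6588e+02] t 5.0167
   69 [-0.39  0.22  0.77] 69.07
   67 [-0.38  0.04  1.71] 66.98
key 2 [ 5.0000e-02  1.0000e-02 -1.1000e-01  5.7080e+02  6.7290e+01  1.6601e+02] t 7.9917
   69 [-0.46  0.37  1.51] 69.06
   67 [-0.35  0.36  2.  ] 66.98
key 3 [ 1.8000e-01  2.0000e-02 -7.0000e-02  5.8368e+02  1.4860e+01  1.6602e+02] t 10.9667
   69 [-0.11 -0.11  0.07] 69.1
   67 [-0.06 -0.08  0.05] 67.01
   64.2 [0.44 0.26 1.99] 64.34
key 4 [ 1.1000e-01  1.5000e-01 -1.0000e-02  5.9655e+02 -3.7590e+01  1.6602e+02] t 14.6333
   69 [-0.58  0.45  1.39] 69.06
   67 [-0.27  0.62  1.83] 66.98
16.55
```

Key 3 is the only one that does not give: no contact at 67 mm, then firm at about 64.5 mm. Keys 1, 2 and 4 give at 69–67 mm. Now I'll press key 3 right down.

```bash
python3 - <<'E'
from h import *
K=np.load("K.npy"); O=[np.pi,0,np.pi/2+float(np.load("yaw.npy"))]; k=K[2]
env.servo_line([*k,166],O,rate=100); env.wait(.2); b=read(10)
env.servo_line([*k,88+58.4],O,rate=30); env.wait(.2); r=read(10); print("down",(r-b)[:3].round(2),r[5]-88)
env.servo_line([*k,166],O,rate=40); env.wait(.2); b=read(10)
env.servo_line([*k,88+68.7],O,rate=25); env.wait(.1); r=read(16); print("check",(r-b)[:3].round(2),r[5]-88)
env.servo_line([*k,166],O,rate=40)
env.servo_line([*k,88+160],O); env.movep([*(K[3]+(K[3]-K[2])*1.5),88+160],O); shot("end"); print(env.state()["time"])
E
```

```text
down [-3.09 -0.29  9.88] 58.989458298040404
check [-0.25  0.15  1.84] 68.7884684844677
22.4083
```

View pics/end.png

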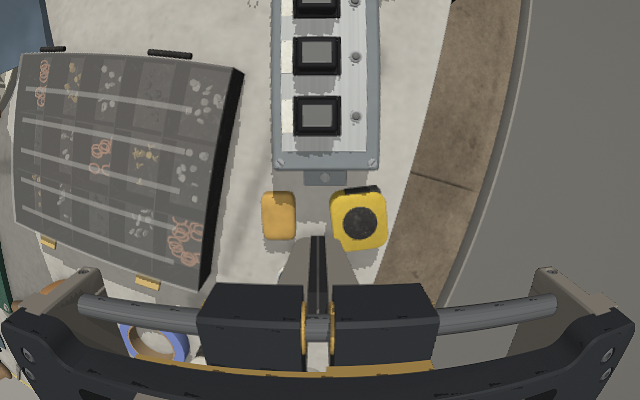

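Key 3 (317,56) is now up: the check touch met it at up height. Key 4 (317,116) is also up, the tape and beeswax are undisturbed, and the arm is clear.

```bash
python3 -c "
from rig import env
print(env.close_job())"
```

```text
the job is handed in; nothing more can be done
None
```

I tapped all four keys from left to right and only key 3 did not give; I pressed it right down and a light check touch found it up, so all four keys are up and the job is handed in at about 22 s.

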